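# Set the polarisation lever of the antenna feed

### The arm

A 6-joint arm with a two-finger parallel gripper is mounted at the origin on the work surface. World frame = base frame: x ahead of the robot, y to its left, z up, the work surface at z = 0. Lengths are in m, angles in rad, forces in N, time in s.
With the tool pointing down it reaches from about 0.3 to 0.775 m from the base axis. Payload 14.6 kg.
Tool frame: the origin (TCP) lies at the very end of the fingers, on their centre line; the grasp point (between the pads) lies 19 mm behind it; z points along the fingers, y is the direction in which the jaws open and shut (so a half turn about z gives the same grasp; the last joint's range is limited). The gripper opens to 94 mm and grips with 3 to 60 N. Pads are 16 mm wide; open, the fingers measure 119 mm over their backs; the gripper's body (75 mm by 177 mm) begins 78 mm behind the grasp point.
Start: joints at [1.059, 0.3, 1.521, -0, 1.321, -0.067], TCP at [0.237, 0.496, 0.205] pointing down, gripper open.
Joint ranges: [-3.03, 3.03], [-0.79, 2.21], [0.23, 2.52], [-1.04, 4.18], [0, 3.07], [-2.55, 2.55]. Speed limits (rad/s): [2.22, 2.22, 2.57, 3.14, 3.14, 3.14].

### API

Orientations are given as [roll, pitch, yaw] about the fixed x, y, z axes, in that order (R = Rz(yaw) Ry(pitch) Rx(roll)).
In Python, from station import ctrl, eyes gives the robot as it stands.
- The arm moves only by the tool jog_arm, never from a script. Its argument "moves" is a list of rows, each a list of 3 entries, a list of its own where there are three numbers: the shift along the world's x, y, z in mm, then the turn, a rotation vector about the world's x, y, z in units of 5 degrees (1.0 is 5 degrees), then the finger opening in mm, from 0 to 94. In form: [[[tx, ty, tz], [wx, wy, wz], jaw], ...]. A call has 1 to 5 rows; each row is the pose to reach, as a shift and turn from the pose commanded when the call began; what a row does not reach only later rows make up. A row lasts 1/12 s, in which the tool goes at most 41.7 mm and 7.16 degrees, less where a joint would pass 70% of its speed; a pose out of reach is approached as far as the arm can. A call with a gripper value outside its range is refused whole. The fingers move at their own pace and stop on an object; "squeeze" is the grip in N (left out, the last holds). Time passes only in rows, so rows that repeat a pose let the fingers close. It gives the time, the measured TCP pose, the force and the opening at its end, in the units of the state.
- ctrl.get_obs(): the state, without advancing time (a new reading comes with each control period).
- eyes.camera(name): name is "side" or "top"; returns a dict with "frame" (420x560x3 uint8, red, green, blue), "vertical_fov" (degrees; the focal length in pixels is half the picture's height over the tangent of half this angle, whatever the lens; pixels are square), "cx", "cy" (the principal point, pixels), "eye" and "attitude" of the camera in the world. Camera axes: x right, y down, z forward; pixel columns grow to the right and rows downward; lengths in m; the calibration is good to about 2 mm. A picture is of the moment at which its call begins. There is no depth.
- ctrl.hand_in(): hands the job in, once; it reports no verdict.
The state is a dict: "time_s": time; "qpos": joint angles; "joint_vel": joint speeds; "tau": joint torques, N m; "ee_pos": TCP position; "eef_rot": TCP orientation; "force": force on the tool from outside, world axes, zero at the start; "moment": the same for the moment, N m; "grip_width": finger opening in m.
Only numpy, scipy, OpenCV 4.12 (cv2) and the standard library are available. Lean on these libraries where they do the work, as an engineer would, in place of code of your own. Each camera call takes 0.05 s, during which the arm holds its last target.

### The job

Set the polarisation of the feed with the round horn to +45 degrees: push its lever gently round with the fingertips, anticlockwise as seen from above, until the rod lies over the middle of the +45 mark (of the three long marks on its scale, the one farthest anticlockwise), then back off. Only push, do not grip the lever or touch the horns, and leave the stand, the other feed (square horn) and everything else on the bench where they are.

Things in the scene. Friction and masses are not known exactly. Their poses are not given: they have to be found in the camera images.
- feed: Bench stand of the feed with the ROUND horn, loose, 3.6 kg (slides if pushed hard): 170 x 170 x 14 mm dark steel foot plate, four pillars, on them a fixed round aluminium flange, 200 mm across, top face 120 mm above the bench. On the flange a dark turning ring, 140 mm across, carries horn and lever. Origin: centre of the underside, on the turning axis; z up; x points at the 0 mark.
- feed_ring (a joint): Angle of the round-horn feed's ring and lever (rad): 0 = lever over the 0 mark, grows anticlockwise seen from above, +0.785 = lever over the +45 mark; end stops at -1.134 and +1.134. It turns stiffly and stays where it is left: about 2.5 to 4 N at the outer part of the lever.
- feed_lever: The round-horn feed's lever, it turns with the ring: a level steel rod of 8 mm diameter, its centre line 151 mm above the bench, free from 68 to 135 mm from the axis, with a black ball of 26 mm diameter at its end; the rod runs 31 mm above the flange and from 100 mm outwards there is nothing under it but the bench. Origin: on the turning axis at the flange top (120 mm up); x points out along the rod.
- feed_knob (a point): Centre of the ball at the end of the round-horn feed's lever, 148 mm from the turning axis, 151 mm above the bench.
- feed_axis (a point): Point on the turning axis of the round-horn feed at the lever's height, 151 mm above the bench.
- feed_mark (a point): Middle of the +45 mark on the round-horn feed's flange top, 86 mm from the axis, 120 mm up. Nine black marks, every 15 degrees from -60 to +60; those at -45, 0, +45 are long (25 x 4 mm), the others short (12 x 2 mm). + is anticlockwise seen from above. Two thin stop pins, 77 mm from the axis, 156 mm high, stand 70 degrees either side of the 0 mark.
- feed_horn: Round aluminium horn with a stepped (ribbed) flare, on the ring of the round-horn feed, 92 mm across at the mouth, mouth 196 mm above the bench; not to be touched. Origin: centre of its underside, 140 mm above the bench.
- gain: Bench stand of the OTHER feed, with the square horn; same stand, scale and lever; to be left alone. 170 x 170 x 14 mm dark steel foot plate, four pillars, on them a fixed round aluminium flange, 200 mm across, top face 120 mm above the bench. Origin: centre of the underside, on its axis.
- gain_knob (a point): Centre of the ball at the end of the other feed's lever, 148 mm from that feed's axis, 151 mm above the bench; to be left where it is.
- gain_horn: Square aluminium pyramidal horn of the other feed, 72 mm square at the mouth, mouth 196 mm above the bench; not to be touched. Origin: centre of its underside, 140 mm above the bench.
- wg_adapter: Bystander, to be left alone: brass waveguide adapter, 38 x 38 mm flange, 44 mm tall, standing. Origin: centre of its underside.
- load_a: Bystander, to be left alone: small brass and steel coaxial load, 22 mm diameter, 40 mm tall, standing. Origin: centre of its underside.
- load_b: Bystander, to be left alone: second coaxial load, same as the first. Origin: centre of its underside.
- torque_wrench: Bystander, to be left alone: slim torque wrench lying flat, 230 mm long, 18 mm high. Origin: centre of its underside.
- mouse: Bystander, to be left alone: black computer mouse, 105 x 58 mm, 32 mm high. Origin: centre of its underside.
- mug: Bystander, to be left alone: white mug, 80 mm across, 95 mm tall. Origin: centre of its underside.
- power_sensor: Bystander, to be left alone: grey and blue power sensor, 118 x 42 mm, 31 mm high. Origin: centre of its underside.

How it is judged:
By the outcome, as a careful person would: the job done as asked, in the order asked, and still so for the second after the job is handed in, with the robot touching nothing.
It also fails if it takes over 42 s, if anything falls off the work surface, if the arm or the gripper's body presses on something with over 40 N, if the wrist force passes 120 N, or if a joint passes its speed limit or range.

## Working session

There is one attempt and no reset: what is moved stays moved. The work goes in short steps, Python scripts to look and compute and a tool call to move; the robot and the scene stay as the last step left them, time stands still between calls to the robot, and variables do not carry over. Pictures are saved under pics/ and viewed, and the job is handed in when it is done.

Besides the shell and the picture viewer there is one more tool, called after "Call:" by a JSON object that holds its "fn" and its "kwargs". jog_arm: Moves the arm, as the interface text tells. Its arguments: {"type":"object","properties":{"moves":{"type":"array","items":{"type":"array"}},"squeeze":{"type":"number"}},"required":["moves"]}

```bash
mkdir -p pics; ls
python3 - <<'E'
from station import ctrl, eyes
import cv2
print(ctrl.get_obs())
for n in ("side","top"):
    c=eyes.camera(n)
    cv2.imwrite(f"pics/{n}0.png",c["frame"][:,:,::-1])
    print(n,{k:v for k,v in c.items() if k!="frame"})
E
```

```text
pics
{'time_s': 0.0, 'qpos': array([ 1.05939097e+00,  3.00469376e-01,  1.52158101e+00, -3.67052587e-05,
        1.32068444e+00, -6.66099506e-02]), 'joint_vel': array([ 0.00152184, -0.00039465,  0.00038441, -0.00054963,  0.00019229,
        0.00073781]), 'tau': array([ 1.44256461e-03, -5.31813705e+01, -3.52733195e+01,  7.09385751e-02,
        2.44765927e-02, -6.71930684e-05]), 'ee_pos': array([0.23653925, 0.49624968, 0.2048873 ]), 'eef_rot': array([-3.14045065e+00, -4.05497752e-05,  2.69680633e+00]), 'force': array([ 0.32847752,  0.51208265, -0.50881166]), 'moment': array([ 0.0165268 ,  0.00060611, -0.02075041]), 'grip_width': 0.09421466228634345}
side {'vertical_fov': 53.723989820360856, 'cx': 274.01706654811323, 'cy': 209.9953516155437, 'eye': array([ 0.05297867, -0.61325054,  1.01053955]), 'attitude': array([-2.4126864 ,  0.00708625, -0.69951359])}
top {'vertical_fov': 50.32949954911138, 'cx': 278.8772264951963, 'cy': 213.53489297261868, 'eye': array([0.44359073, 0.00271937, 1.27057736]), 'attitude': array([-3.02772104,  0.00842733, -1.56825571])}
```

View pics/top0.png

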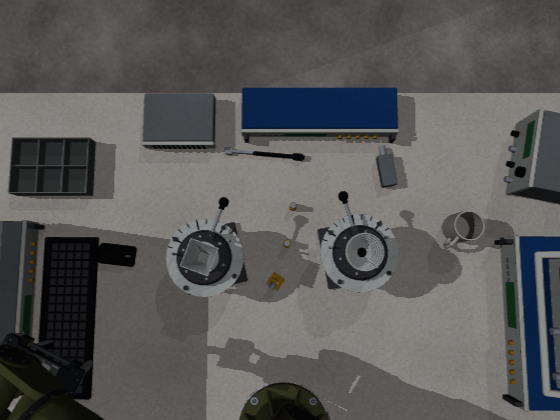

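View pics/side0.png

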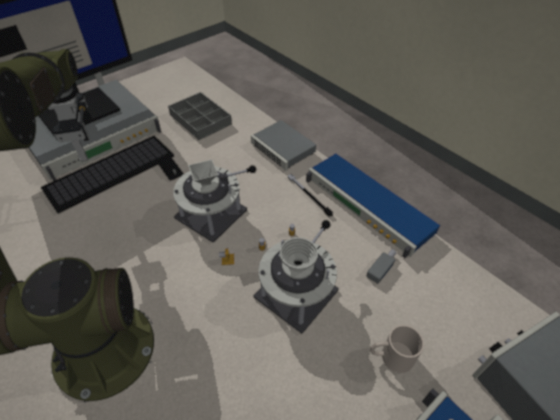

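The top view looks straight down with world +x up and +y left. The round horn is at about (361,252) with its knob at (343,197). The square horn is at (203,257) with its knob at (223,202). I'll zoom in on both views next.

Run:
```python
import cv2
a=cv2.imread("pics/top0.png")[175:305,300:430]; cv2.imwrite("pics/top0z.png",cv2.resize(a,(600,600),interpolation=cv2.INTER_CUBIC))
b=cv2.imread("pics/side0.png")[210:330,245:365]; cv2.imwrite("pics/side0z.png",cv2.resize(b,(600,600),interpolation=cv2.INTER_CUBIC))
```

```text
(no output)
```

View pics/top0z.png

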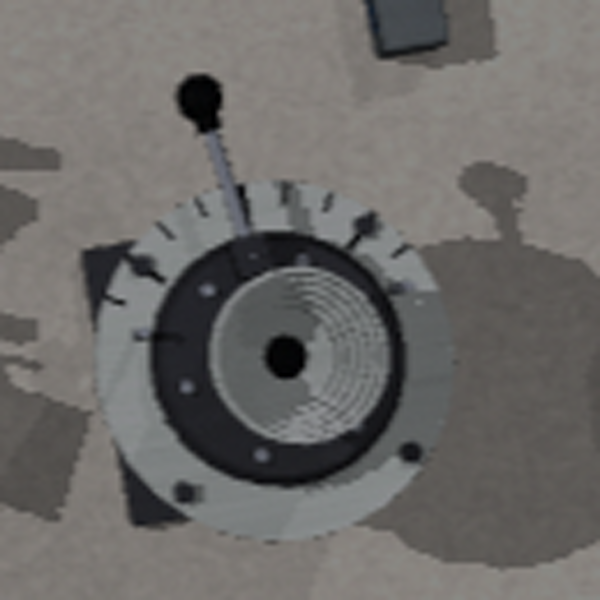

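View pics/side0z.png

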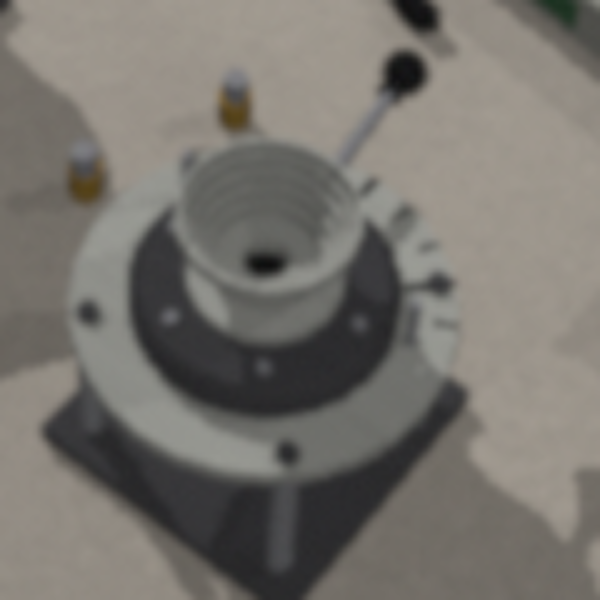

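```bash
cat > h.py <<'E'
import numpy as np, cv2
from scipy.spatial.transform import Rotation as R
from scipy.optimize import least_squares
from station import ctrl, eyes
class Cam:
    def __init__(s,n):
        c=eyes.camera(n); s.f=210/np.tan(np.radians(c["vertical_fov"]/2)); s.cx,s.cy=c["cx"],c["cy"]
        s.eye=c["eye"]; s.R=R.from_euler("xyz",c["attitude"]).as_matrix(); s.im=c["frame"]; s.t=n
    def ray(s,uv):
        uv=np.atleast_2d(uv).astype(float)
        d=np.c_[(uv[:,0]-s.cx)/s.f,(uv[:,1]-s.cy)/s.f,np.ones(len(uv))]
        return d@s.R.T
    def on(s,uv,z):
        d=s.ray(uv); return (s.eye+d*((z-s.eye[2])/d[:,2])[:,None])
    def proj(s,P):
        q=(np.atleast_2d(P)-s.eye)@s.R; return np.c_[q[:,0]/q[:,2]*s.f+s.cx,q[:,1]/q[:,2]*s.f+s.cy]
def tri(ca,ua,cb,ub):
    da,db=ca.ray(ua)[0],cb.ray(ub)[0]
    A=np.c_[da,-db]; k=np.linalg.lstsq(A,cb.eye-ca.eye,rcond=None)[0]
    p,q=ca.eye+k[0]*da,cb.eye+k[1]*db
    return (p+q)/2,np.linalg.norm(p-q)
def circ(P,r=None):
    P=P[:,:2]
    g=lambda v:np.hypot(P[:,0]-v[0],P[:,1]-v[1])-(v[2] if r is None else r)
    x0=[*P.mean(0)]+([0.1] if r is None else [])
    s=least_squares(g,x0,loss="soft_l1",f_scale=0.0015); return s.x,np.median(abs(s.fun)),s.fun
def dark(c,box,thr=45):
    u0,v0,u1,v1=box; g=c.im[v0:v1,u0:u1].max(2).astype(float)
    return g
def blob(c,box,thr):
    "weighted centroid of largest dark blob in box, after opening"
    u0,v0,u1,v1=box; g=c.im[v0:v1,u0:u1].max(2)
    m=cv2.morphologyEx((g<thr).astype(np.uint8),cv2.MORPH_OPEN,np.ones((4,4),np.uint8))
    n,l,st,ce=cv2.connectedComponentsWithStats(m)
    i=1+st[1:,4].argmax(); return ce[i]+[u0,v0],st[i,4]
E
python3 - <<'E'
from h import *
T=Cam("top");S=Cam("side")
kt,at=blob(T,(332,185,355,205),40); ks,as_=blob(S,(312,212,338,236),40)
print(kt,at,ks,as_, tri(T,kt,S,ks), T.on(kt,.151))
# expected axis by horn etc: print row profile
g=T.im.max(2)
ctr=np.array([361,252.])
# flange edge: radial max gradient in rectified picture at z=.12
c0=T.on(ctr,.12)[0]; print(c0)
gf=cv2.GaussianBlur(g.astype(np.float32),(0,0),0.7)
for it in range(3):
  for z,r,sgn in((.12,.1,-1),(.14,.07,1)):
    pts=[]
    for a in np.radians(np.arange(0,360,3)):
        rr=np.arange(r-.012,r+.012,.0005)
        P=np.c_[c0[0]+rr*np.cos(a),c0[1]+rr*np.sin(a),np.full(len(rr),z)]
        uv=T.proj(P).astype(np.float32)
        p=cv2.remap(gf,uv[:,0].copy()[None],uv[:,1].copy()[None],cv2.INTER_LINEAR)[0]
        d=np.gradient(p)*sgn; i=d.argmax()
        if d[i]>1.0: pts.append(P[i])
    x,m,f=circ(np.array(pts)); print(z,r,len(pts),x,m,circ(np.array(pts),r)[0])
    if z==.12: c0=np.array([*x[:2],.12])
# rectified polar picture of flange at z=.12
E
```

```text
[343.82894737 197.60526316] 76 [326.5862069  225.06896552] 29 (array([ 0.61444294, -0.15322725,  0.149019  ]), np.float64(0.004262562993175823)) [[ 0.6124096  -0.15164213  0.151     ]]
[ 0.47630966 -0.19788666  0.12      ]
0.12 0.1 76 [ 0.47464025 -0.19268766  0.0982885 ] 0.0008718475369287326 [ 0.47558235 -0.19359151]
0.14 0.07 120 [ 0.4753939  -0.19111688  0.06962142] 0.00045635199395489823 [ 0.47539872 -0.19110677]
0.12 0.1 86 [ 0.47268427 -0.19108699  0.09674202] 0.001789871558162237 [ 0.47486324 -0.19283761]
0.14 0.07 120 [ 0.47538615 -0.19112864  0.06974653] 0.0004712702403617125 [ 0.4754132  -0.19112806]
0.12 0.1 87 [ 0.47281446 -0.19056747  0.09687216] 0.0019905684655929234 [ 0.4750792  -0.19231735]
0.14 0.07 120 [ 0.47547733 -0.19117533  0.06960716] 0.0004594151186323725 [ 0.47550817 -0.19117278]
```

Run:
```python
from h import *
T=Cam("top");S=Cam("side")
g=T.im.max(2); print(g[185:212,334:356])
g=S.im.max(2); print(g[214:238,314:336])
# polar rectified at z=.12
c=np.array([.4755,-.1912])
gf=T.im.max(2)
A=np.radians(np.arange(-90,130,.4)); rr=np.arange(.06,.11,.0003)
P=np.stack([c[0]+rr[:,None]*np.cos(A),c[1]+rr[:,None]*np.sin(A),np.full((len(rr),len(A)),.12)],-1).reshape(-1,3)
uv=T.proj(P).astype(np.float32).reshape(len(rr),len(A),2)
im=cv2.remap(T.im,uv[...,0].copy(),uv[...,1].copy(),cv2.INTER_CUBIC)[:,:,::-1]
cv2.imwrite("pics/polar0.png",cv2.resize(im,None,fx=1.4,fy=2.5)[::-1])
```

```text
[[136 135 134 135 134 135 135 137 136 134 134 135 135 137 137 135 134 135
  136 131 130 133]
 [134 135 135 136 136 137 137 137 137 137 136 136 135 136 137 135 135 136
  135 133 133 136]
 [135 136 136 138 137 137 137 137 137 137 137 137 134 133 136 136 135 133
  134 134 135 134]
 [135 134 136 135 134 136 137 137 136 136 135 137 136 137 137 137 134 132
  132 135 135 134]
 [137 137 136 135 135 135 136 138 136 135 133 133 136 136 136 135 133 131
  135 137 138 135]
 [137 137 137 135 134 135 135 135 136 136 133 133 135 135 134 134 131 131
  135 137 136 135]
 [137 137 135 136 136 136  96  62  47  35  35  78 122 132 132 133 127 127
  132 135 136 134]
 [135 135 134 136 136  99  38  12   9   6   8  12  49 109 133 135 134 131
  132 133 133 133]
 [133 133 132 131  94  37   7   8   6   8   7   6   7  47 113 138 137 137
  137 135 128 130]
 [133 133 131 128  74   9   7   9   9   9   8   6   6  45 114 137 137 137
  136 135 131 132]
 [134 135 134 112  56   8   8  12  10  11   8   5   5   8 107 137 137 133
  134 135 136 136]
 [135 136 137 114  55   8   8  10   9   8   9   7   4   4 106 137 137 136
  1
[... 2944 characters left out ...]
3 126 144 150 154 156 156 155
  156 157 158 158]
 [157 156 156 155 150 140 127 117 122 129 136 145 153 155 157 157 156 155
  155 156 158 159]
 [156 156 153 149 139 128 119 120 137 150 153 154 154 155 156 156 156 155
  155 156 158 159]
 [155 154 149 140 129 121 116 131 148 156 156 156 155 155 156 157 156 155
  154 156 157 157]
 [154 152 144 133 122 114 125 142 155 157 157 157 158 156 155 156 157 155
  155 156 157 157]
 [153 147 137 125 115 117 135 151 156 158 158 157 157 157 157 157 157 157
  157 157 158 159]
 [147 137 127 119 114 126 143 152 156 157 156 156 155 156 157 157 157 158
  158 157 159 160]
 [139 129 121 116 126 141 150 153 154 155 156 155 155 156 156 157 156 156
  156 156 157 158]]
```

View pics/polar0.png

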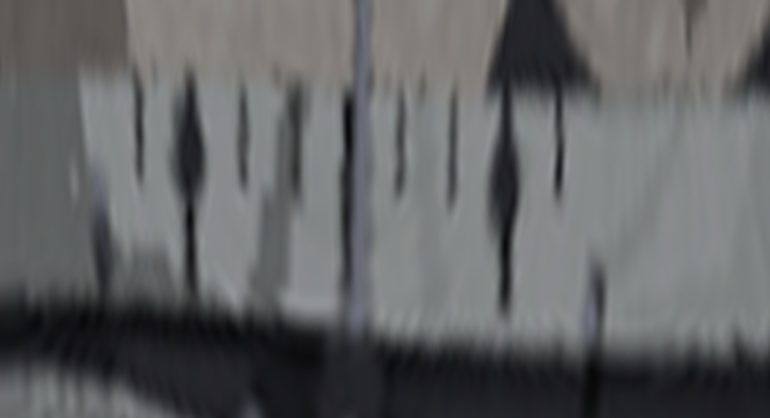

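```bash
cat >> h.py <<'E'
def edgecirc(T,c0,z,r,sgn,w=.008,arc=np.arange(0,360,2),fix=True):
    gf=cv2.GaussianBlur(T.im.max(2).astype(np.float32),(0,0),0.7); pts=[]
    for a in np.radians(arc):
        rr=np.arange(r-w,r+w,.0003)
        P=np.c_[c0[0]+rr*np.cos(a),c0[1]+rr*np.sin(a),np.full(len(rr),z)]
        uv=T.proj(P).astype(np.float32)
        p=cv2.remap(gf,uv[:,0].copy()[None],uv[:,1].copy()[None],cv2.INTER_LINEAR)[0]
        d=np.gradient(p)*sgn; i=d.argmax()
        if 0<i<len(rr)-1 and d[i]>1.: pts.append(P[i])
    return circ(np.array(pts),r if fix else None)[:2]+(len(pts),)
def marks(T,c,phi0,ks,z=.12):
    gf=T.im.max(2).astype(np.float32); out=[]
    for k in ks:
        lng=k%3==0
        for r in (np.arange(.078,.084,.001) if lng else np.arange(.090,.096,.001)):
            t=np.arange(-.007,.007,.0003); a=phi0+np.radians(15*k)
            P=np.c_[c[0]+r*np.cos(a)-t*np.sin(a),c[1]+r*np.sin(a)+t*np.cos(a),np.full(len(t),z)]
            uv=T.proj(P).astype(np.float32)
            p=cv2.remap(gf,uv[:,0].copy()[None],uv[:,1].copy()[None],cv2.INTER_LINEAR)[0]
            w=np.clip(np.percentile(p,75)-12-p,0,None)
            if w.max()>15:
                tc=(w*t).sum()/w.sum(); i=abs(t-tc)<.004; tc=(w*t)[i].sum()/w[i].sum()
                out.append((k,c[0]+r*np.cos(a)-tc*np.sin(a),c[1]+r*np.sin(a)+tc*np.cos(a)))
    return np.array(out)
def fitmarks(M,x0,cprior=None,sig=.0005):
    def g(v):
        a=v[2]+np.radians(15*M[:,0]); e=-(M[:,1]-v[0])*np.sin(a)+(M[:,2]-v[1])*np.cos(a)
        e=e/.0005
        if cprior is not None: e=np.r_[e,(v[0]-cprior[0])/sig*3,(v[1]-cprior[1])/sig*3]
        return e
    s=least_squares(g,x0,loss="soft_l1"); return s.x,s.fun
E
python3 - <<'E'
from h import *
T=Cam("top")
c=np.array([.4752,-.1925]);
for _ in range(2):
    print("flange",[edgecirc(T,c,.12,.1,-1,fix=f) for f in(True,False)])
for z in(.126,.13,.134,.14): print("ring",z,edgecirc(T,c,z,.07,1,fix=False))
print("mouth",edgecirc(T,c,.196,.046,-1,fix=False),edgecirc(T,c,.196,.046,-1))
phi=np.radians(9.7)
for _ in range(3):
    M=marks(T,c,phi,[-4,-3,-2,1,2,3,4]); x,f=fitmarks(M,[*c,phi]); c,phi=x[:2],x[2]
    print(len(M),c,np.degrees(phi),np.abs(f).mean()*.5)
for k in (-4,-3,-2,1,2,3,4): print(k,(f[M[:,0]==k]*.5).round(2))
# knob circle
g=T.on([342.8,195.7],.151)[0]
for z in (.151,): print("knob",edgecirc(T,g,z,.013,1,w=.004,fix=False,arc=np.arange(-120,120,5)),edgecirc(T,g,z,.013,1,w=.004,arc=np.arange(-110,140,5)))
E
```

```text
flange [(array([ 0.47630506, -0.1928944 ]), np.float64(0.0008523219107652094), 72), (array([ 0.47570409, -0.1924958 ,  0.09906469]), np.float64(0.0005117784343461329), 72)]
flange [(array([ 0.47630506, -0.1928944 ]), np.float64(0.0008523219107652094), 72), (array([ 0.47570409, -0.1924958 ,  0.09906469]), np.float64(0.0005117784343461329), 72)]
ring 0.126 (array([ 0.47584051, -0.19344431,  0.07050753]), np.float64(0.0005338138095141096), 180)
ring 0.13 (array([ 0.47563718, -0.19281044,  0.07020248]), np.float64(0.00047080709711179447), 180)
ring 0.134 (array([ 0.47567314, -0.19216184,  0.07004982]), np.float64(0.000438599767152964), 179)
ring 0.14 (array([ 0.47546411, -0.19114334,  0.06964191]), np.float64(0.0005306096884191563), 179)
mouth (array([ 0.47575498, -0.19286053,  0.04637761]), np.float64(0.00045832235632062984), 179) (array([ 0.47574316, -0.19286204]), np.float64(0.0005553962431413401), 179)
49 [ 0.47575333 -0.1929455 ] 10.172771764466006 0.19792152768339774
49 [ 0.47573463 -0.19291837] 10.154230937637486 0.206708181023403
49 [ 0.475733   -0.19292238] 10.157014941810932 0.20555763552078465
-4 [ 0.29  0.32  0.24  0.03 -0.27 -0.2   0.01]
-3 [ 0.07 -0.06 -0.23 -0.3  -0.31 -0.39 -0.42]
-2 [-0.16 -0.13  0.04  0.3   0.3   0.2   0.11]
1 [ 0.41  0.45  0.21 -0.    0.01  0.27  0.56]
2 [-0.23 -0.34 -0.18 -0.03 -0.12 -0.06  0.21]
3 [-0.08 -0.09 -0.13 -0.25 -0.31 -0.17 -0.05]
4 [-0.4  -0.21  0.08  0.29  0.35  0.21  0.02]
knob (array([ 0.61775157, -0.14913769,  0.01244995]), np.float64(0.00041903574314089507), 48) (array([ 0.61709933, -0.14913807]), np.float64(0.000377859632616679), 50)
```

Run:
```python
from h import *
T=Cam("top");S=Cam("side")
k=np.array([.6173,-.1491,.151]); print(T.proj(k),S.proj(k))
g=S.im.max(2).astype(np.float32)[217:227,316:334]  # ball, neck side cut
m=(g<75); v,u=np.nonzero(m); print(u.mean()+316,v.mean()+217,m.sum())
print(tri(T,T.proj(k)[0],S,[u.mean()+316,v.mean()+217+.3]))
```

```text
[[342.7957752  195.69109377]] [[325.5360418  223.31200977]]
325.5 223.6818181818182 44
(array([ 0.61754974, -0.14934058,  0.1482647 ]), np.float64(0.0004269436336957362))
```

Call:
{"fn": "jog_arm", "kwargs": {"moves": [[[0,0,40],[0,0,0],0],[[0,0,80],[0,0,0],0],[[20,-40,95],[0,0,-1],0],[[40,-75,95],[0,0,-2.4],0],[[60,-110,95],[0,0,-3.8],0]], "squeeze": 10}}

```text
time_s: 0.87
ee_pos: [0.2957, 0.3877, 0.3015]
eef_rot: [3.139, -0.0, 2.361]
force: [0.9, 0.5, -0.8]
grip_width: 0.0637
```

The knob triangulates to a height of about 148 mm (text: 151), and its radius measures 148.2 mm. Both agree with the text. The lever is at +7° and the target heading is 55.2° in the world. Next I'll cross over to the clockwise side of the lever.

Call:
{"fn": "jog_arm", "kwargs": {"moves": [[[18,-36,0],[0,0,-1.4],0],[[36,-72,0],[0,0,-2.8],0],[[54,-108,0],[0,0,-4.2],0],[[72,-144,0],[0,0,-5.6],0],[[90,-180,0],[0,0,-7],0]]}}

```text
time_s: 1.28
ee_pos: [0.3857, 0.2068, 0.3007]
eef_rot: [3.141, -0.0, 1.748]
force: [2.5, 1.2, 0.3]
grip_width: 0.0309
```

Call:
{"fn": "jog_arm", "kwargs": {"moves": [[[18,-36,0],[0,0,-1.4],0],[[36,-72,0],[0,0,-2.8],0],[[54,-108,0],[0,0,-4.2],0],[[72,-144,0],[0,0,-5.6],0],[[90,-180,0],[0,0,-7],0]]}}

```text
time_s: 1.7
ee_pos: [0.4758, 0.0266, 0.3007]
eef_rot: [3.141, -0.0, 1.137]
force: [-0.5, 0.5, 0.0]
grip_width: 0.0007
```

Call:
{"fn": "jog_arm", "kwargs": {"moves": [[[18,-36,0],[0,0,-1.4],0],[[36,-72,0],[0,0,-2.8],0],[[54,-108,0],[0,0,-4.2],0],[[72,-144,0],[0,0,-5.6],0],[[90,-180,0],[0,0,-7],0]]}}

```text
time_s: 2.12
ee_pos: [0.5659, -0.1534, 0.3004]
eef_rot: [3.142, -0.0, 0.526]
force: [-0.0, 1.0, 0.7]
grip_width: 0.0006
```

Call:
{"fn": "jog_arm", "kwargs": {"moves": [[[15,-25,0],[0,0,-1.3],0],[[30,-50,0],[0,0,-2.6],0],[[30,-50,-20],[0,0,-2.6],0],[[30,-50,-50],[0,0,-2.6],0],[[30,-50,-80],[0,0,-2.6],0]]}}

```text
time_s: 2.53
ee_pos: [0.5955, -0.2019, 0.2195]
eef_rot: [3.141, -0.001, 0.305]
force: [0.7, -1.1, -0.8]
grip_width: 0.0006
```

Run:
```python
from h import *
for n in("top","side"):
    c=Cam(n); b=c.im[140:310,270:450] if n=="top" else c.im[150:330,220:400]
    cv2.imwrite(f"pics/{n}1.png",cv2.resize(b,None,fx=3.3,fy=3.3,interpolation=cv2.INTER_CUBIC)[:,:,::-1])
print(ctrl.get_obs()["ee_pos"])
```

```text
[ 0.59377123 -0.20081376  0.21557821]
```

View pics/top1.png

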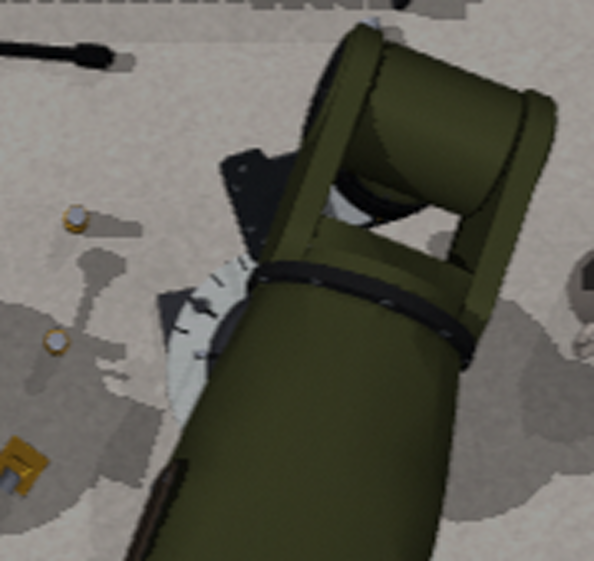

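View pics/side1.png

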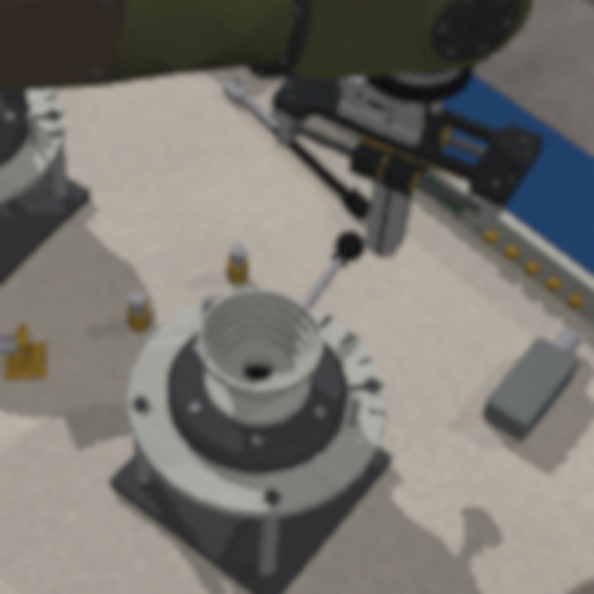

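Call:
{"fn": "jog_arm", "kwargs": {"moves": [[[0,0,-20],[0,0,0],0],[[0,0,-40],[0,0,0],0],[[0,0,-60],[0,0,0],0],[[0,0,-75],[0,0,0],0],[[0,0,-81],[0,0,0],0]]}}

```text
time_s: 3.05
ee_pos: [0.5954, -0.2012, 0.1392]
eef_rot: [-3.141, 0.001, 0.306]
force: [0.8, -0.3, 0.1]
grip_width: 0.0007
```

Call:
{"fn": "jog_arm", "kwargs": {"moves": [[[0,0,0],[0,0,0],0],[[0,0,0],[0,0,0],0],[[0,0,0],[0,0,0],0]]}}

```text
time_s: 3.3
ee_pos: [0.5961, -0.2016, 0.1413]
eef_rot: [3.14, -0.002, 0.306]
force: [0.2, 0.5, 0.5]
grip_width: 0.0007
```

```bash
cat > wp.py <<'E'
from h import *
import sys
A=np.array([.4757,-.1929]); off=.0165; r=.112
def P(th,o=off):
    t=np.radians(th); return A+r*np.array([np.cos(t),np.sin(t)])+o*np.array([np.sin(t),-np.cos(t)])
def th_of(p,o=off):  # lever heading if touching
    v=np.asarray(p[:2])-A; return np.degrees(np.arctan2(v[1],v[0])+np.arcsin(o/np.hypot(*v)))
def plan(ths,o=off,start=None,yaw0=None):
    ob=ctrl.get_obs(); p=ob["ee_pos"][:2] if start is None else start; y=np.degrees(ob["eef_rot"][2]) if yaw0 is None else yaw0
    for th in ths: print(th,((P(th,o)-p)*1000).round(1),round((th-y)/5,2))
E
python3 - <<'E'
from wp import *
ob=ctrl.get_obs();print(ob["ee_pos"],ob["eef_rot"])
plan([17.2],.022);plan([17.2]); 
for a in range(17,52,5): print("from",a); plan(np.arange(a+1,a+6),start=P(a),yaw0=a)
E
```

```text
[ 0.59607705 -0.20155589  0.14133619] [ 3.14010474e+00 -1.84657193e-03  3.05768665e-01]
17.2 [-6.9 20.8] -0.06
17.2 [-8.5 26. ] -0.06
from 17
18 [-0.3  2. ] 0.2
19 [-0.7  3.9] 0.4
20 [-1.   5.8] 0.6
21 [-1.5  7.8] 0.8
22 [-1.9  9.7] 1.0
from 22
23 [-0.5  1.9] 0.2
24 [-1.   3.8] 0.4
25 [-1.5  5.7] 0.6
26 [-2.1  7.6] 0.8
27 [-2.7  9.5] 1.0
from 27
28 [-0.6  1.9] 0.2
29 [-1.3  3.7] 0.4
30 [-2.   5.6] 0.6
31 [-2.8  7.4] 0.8
32 [-3.6  9.2] 1.0
from 32
33 [-0.8  1.8] 0.2
34 [-1.6  3.6] 0.4
35 [-2.5  5.4] 0.6
36 [-3.4  7.1] 0.8
37 [-4.3  8.9] 1.0
from 37
38 [-1.   1.7] 0.2
39 [-2.   3.4] 0.4
40 [-3.   5.1] 0.6
41 [-4.   6.8] 0.8
42 [-5.1  8.5] 1.0
from 42
43 [-1.1  1.6] 0.2
44 [-2.2  3.3] 0.4
45 [-3.4  4.8] 0.6
46 [-4.6  6.4] 0.8
47 [-5.8  8. ] 1.0
from 47
48 [-1.2  1.5] 0.2
49 [-2.5  3. ] 0.4
50 [-3.8  4.5] 0.6
51 [-5.1  6. ] 0.8
52 [-6.5  7.4] 1.0
```

Call:
{"fn": "jog_arm", "kwargs": {"moves": [[[0,0,-5],[0,0,0],0],[[-2,6,-5],[0,0,0],0],[[-4,12,-5],[0,0,0],0],[[-6,18,-5],[0,0,0],0],[[-8,24,-5],[0,0,0],0]]}}

```text
time_s: 3.72
ee_pos: [0.5872, -0.1765, 0.1347]
eef_rot: [3.142, -0.0, 0.306]
force: [0.0, -0.3, 0.4]
grip_width: 0.0006
```

Call:
{"fn": "jog_arm", "kwargs": {"moves": [[[-0.5,2,0],[0,0,0],0],[[-1,4,0],[0,0,0.2],0],[[-1.4,6,0],[0,0,0.4],0],[[-1.8,8,0],[0,0,0.6],0],[[-2.3,10,0],[0,0,0.8],0]]}}

```text
time_s: 4.13
ee_pos: [0.5853, -0.1674, 0.1346]
eef_rot: [3.141, -0.0, 0.377]
force: [2.2, -3.1, 1.3]
grip_width: 0.0
```

Run:
```python
from wp import *
ob=ctrl.get_obs();p=ob["ee_pos"];print(th_of(p),np.degrees(ob["eef_rot"][2]))
S=Cam("side"); k=lambda th:[*(A+.148*np.array([np.cos(np.radians(th)),np.sin(np.radians(th))])),.151]
for th in(17,20,22): print(th,S.proj(k(th)))
b=S.im[200:260,290:350]; cv2.imwrite("pics/side2.png",cv2.resize(b,(600,600),interpolation=cv2.INTER_CUBIC)[:,:,::-1])
```

```text
21.519619939053488 21.612175593787732
17 [[325.65710793 223.43887766]]
20 [[323.0869316  222.30374334]]
22 [[321.34393244 221.60518337]]
```

View pics/side2.png

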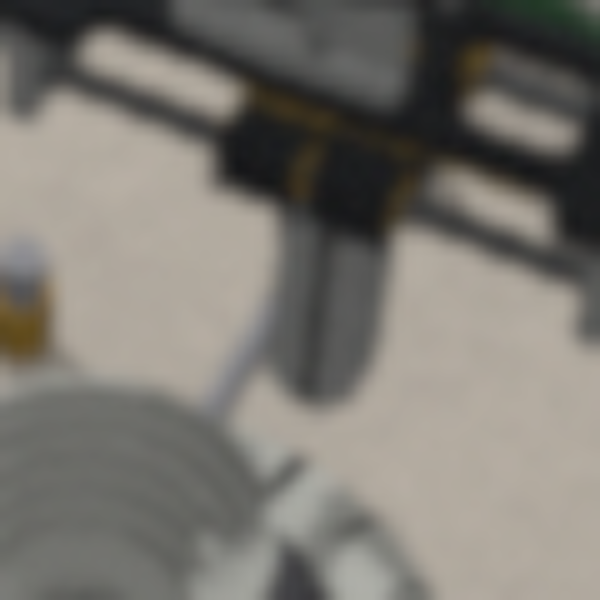

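The fingers are on the clockwise side of the rod and hide the knob. The force is about 3.5 N, so I'll keep following the arc.

Call:
{"fn": "jog_arm", "kwargs": {"moves": [[[-0.5,2,0],[0,0,0.2],0],[[-1,4,0],[0,0,0.4],0],[[-1.5,5.8,0],[0,0,0.6],0],[[-2.1,7.7,0],[0,0,0.8],0],[[-2.7,9.6,0],[0,0,1],0]]}}

```text
time_s: 4.6
ee_pos: [0.5824, -0.1575, 0.1346]
eef_rot: [3.141, -0.0, 0.465]
force: [1.8, -3.2, 3.0]
grip_width: 0.0003
```

Call:
{"fn": "jog_arm", "kwargs": {"moves": [[[-0.6,1.9,0],[0,0,0.2],0],[[-1.3,3.7,0],[0,0,0.4],0],[[-2,5.6,0],[0,0,0.6],0],[[-2.8,7.4,0],[0,0,0.8],0],[[-3.6,9.2,0],[0,0,1],0]]}}

```text
time_s: 5.02
ee_pos: [0.5788, -0.1483, 0.1345]
eef_rot: [3.141, -0.0, 0.552]
force: [2.8, -3.0, 2.5]
grip_width: 0.0004
```

Call:
{"fn": "jog_arm", "kwargs": {"moves": [[[-0.8,1.8,0],[0,0,0.2],0],[[-1.6,3.6,0],[0,0,0.4],0],[[-2.5,5.4,0],[0,0,0.6],0],[[-3.4,7.1,0],[0,0,0.8],0],[[-4.3,8.9,0],[0,0,1],0]]}}

```text
time_s: 5.43
ee_pos: [0.5744, -0.1394, 0.1344]
eef_rot: [-3.142, -0.0, 0.639]
force: [2.4, -1.2, 2.2]
grip_width: 0.0008
```

Call:
{"fn": "jog_arm", "kwargs": {"moves": [[[-1,1.7,0],[0,0,0.2],0],[[-2,3.4,0],[0,0,0.4],0],[[-3,5.1,0],[0,0,0.6],0],[[-4,6.8,0],[0,0,0.8],0],[[-5.1,8.5,0],[0,0,1],0]]}}

```text
time_s: 5.85
ee_pos: [0.5693, -0.1309, 0.1344]
eef_rot: [-3.142, -0.0, 0.726]
force: [3.3, -1.7, 2.7]
grip_width: 0.0006
```

Run:
```python
from wp import *
ob=ctrl.get_obs();p=ob["ee_pos"];print(th_of(p),np.degrees(ob["eef_rot"][2]),p, (P(42)-p[:2])*1000,ob["force"])
S=Cam("side");T=Cam("top")
for n,c in(("top",T),("side",S)):
    b=c.im[140:310,270:450] if n=="top" else c.im[180:330,220:370]
    cv2.imwrite(f"pics/{n}3.png",cv2.resize(b,None,fx=3.3,fy=3.3,interpolation=cv2.INTER_CUBIC)[:,:,::-1])
```

```text
41.958861060078654 41.61772013770389 [ 0.56929206 -0.13093954  0.13443727] [0.68081789 0.72027433] [ 3.26452262 -1.74365777  2.68072696]
```

View pics/side3.png

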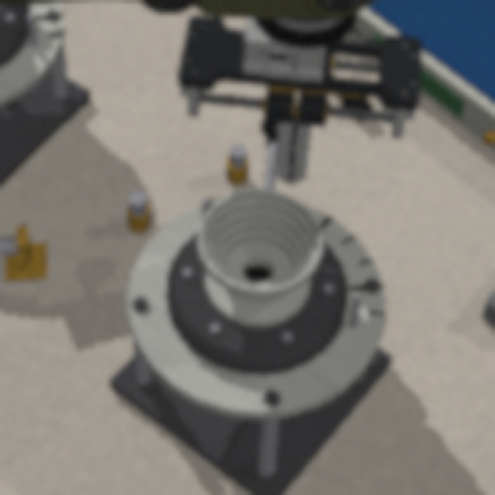

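View pics/top3.png

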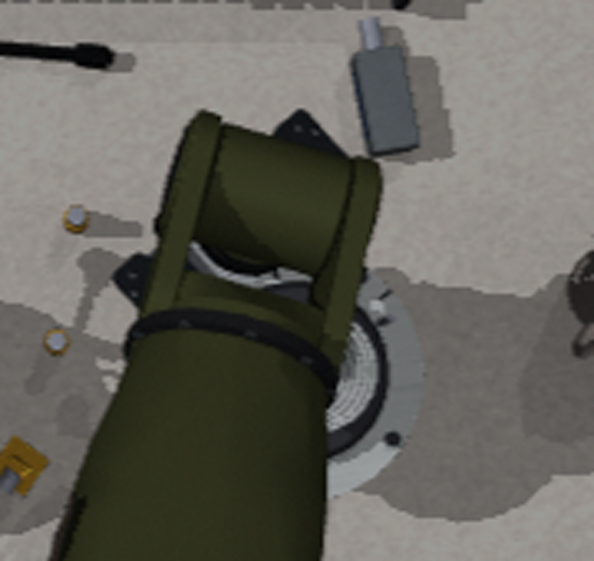

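The rod is following the fingers and the stand hasn't moved in the side view. I'll go on to about 52°, stop short of the mark, back off and measure.

Call:
{"fn": "jog_arm", "kwargs": {"moves": [[[-1.1,1.6,0],[0,0,0.2],0],[[-2.2,3.3,0],[0,0,0.4],0],[[-3.4,4.8,0],[0,0,0.6],0],[[-4.6,6.4,0],[0,0,0.8],0],[[-5.8,8,0],[0,0,1],0]]}}

```text
time_s: 6.37
ee_pos: [0.5634, -0.123, 0.1343]
eef_rot: [-3.141, 0.0, 0.814]
force: [1.9, -3.0, 0.6]
grip_width: 0.0003
```

Call:
{"fn": "jog_arm", "kwargs": {"moves": [[[-1.2,1.5,0],[0,0,0.2],0],[[-2.5,3,0],[0,0,0.4],0],[[-3.8,4.5,0],[0,0,0.6],0],[[-5.1,6,0],[0,0,0.8],0],[[-6,6.9,0],[0,0,0.9],0]]}}

```text
time_s: 6.78
ee_pos: [0.5573, -0.1161, 0.1344]
eef_rot: [-3.141, 0.0, 0.892]
force: [1.9, -3.0, -1.0]
grip_width: 0.0004
```

Call:
{"fn": "jog_arm", "kwargs": {"moves": [[[0,0,0],[0,0,0],0],[[0,0,0],[0,0,0],0]]}}

```text
time_s: 6.95
ee_pos: [0.5573, -0.116, 0.1343]
eef_rot: [-3.141, 0.0, 0.89]
force: [-0.0, -0.7, -0.6]
grip_width: 0.0003
```

Run:
```python
from wp import *
ob=ctrl.get_obs();p=ob["ee_pos"];print(th_of(p),np.degrees(ob["eef_rot"][2]),p,ob["force"])
```

```text
51.73097312909618 51.01280054355142 [ 0.55734455 -0.11604572  0.13433197] [-0.01260765 -0.6580847  -0.62116219]
```

Call:
{"fn": "jog_arm", "kwargs": {"moves": [[[8,-6,0],[0,0,0],0],[[20,-16,0],[0,0,0],0],[[36,-29,10],[0,0,0],0],[[40,-32,40],[0,0,0],0],[[40,-32,80],[0,0,0],0]]}}

```text
time_s: 7.37
ee_pos: [0.5969, -0.1485, 0.2121]
eef_rot: [-3.135, 0.002, 0.889]
force: [1.1, 0.7, 0.9]
grip_width: 0.0004
```

Call:
{"fn": "jog_arm", "kwargs": {"moves": [[[0,0,40],[0,0,0],0],[[0,-20,80],[0,0,0],0],[[0,-50,100],[0,0,0],0],[[-10,-90,100],[0,0,0],0],[[-20,-130,100],[0,0,0],0]]}}

```text
time_s: 7.78
ee_pos: [0.5776, -0.279, 0.316]
eef_rot: [3.14, -0.001, 0.892]
force: [0.6, -1.2, -0.7]
grip_width: 0.0008
```

Call:
{"fn": "jog_arm", "kwargs": {"moves": [[[-15,-35,0],[0,0,0],0],[[-30,-70,0],[0,0,0],0],[[-50,-105,0],[0,0,0],0],[[-70,-140,0],[0,0,0],0],[[-90,-170,0],[0,0,0],0]]}}

```text
time_s: 8.2
ee_pos: [0.4862, -0.4499, 0.314]
eef_rot: [-3.14, -0.0, 0.89]
force: [0.8, 0.2, -0.1]
grip_width: 0.0005
```

Run:
```python
from h import *
T=Cam("top"); print(ctrl.get_obs()["ee_pos"])
cv2.imwrite("pics/top4.png",T.im[:,:,::-1])
```

```text
[ 0.48245349 -0.45452653  0.31356858]
```

View pics/top4.png

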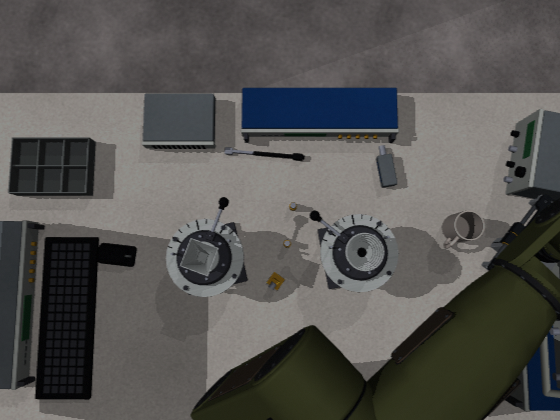

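The arm is clear of the feed and the knob is now at about (315,216). Next I'll re-measure the axis, the marks and the lever.

```bash
cat > meas.py <<'E'
from wp import *
def measure(ks,kuv,phi=np.radians(10.16),show=None):
    T=Cam("top"); c=A.copy()
    print("flange",edgecirc(T,c,.12,.1,-1,fix=False),"mouth",edgecirc(T,c,.196,.046,-1,fix=False)[0],"ring",edgecirc(T,c,.1315,.07,1)[0])
    for _ in range(3):
        M=marks(T,c,phi,ks); x,f=fitmarks(M,[*c,phi]); c,phi=x[:2],x[2]
    print("axis",c,"phi0",np.degrees(phi),"res mm",np.abs(f).mean()*.5)
    g=T.on(kuv,.151)[0]
    for _ in range(3):
        h=np.degrees(np.arctan2(*(g[:2]-c)[::-1])); arc=np.arange(h-125,h+125,5)
        q=edgecirc(T,g,.151,.013,1,w=.005,fix=False,arc=arc); g[:2]=q[0][:2]
    v=g[:2]-c; h=np.degrees(np.arctan2(v[1],v[0]))
    print("knob",q,"r",np.hypot(*v),"heading",h,"ring",h-np.degrees(phi))
    # rod centre line: bright/dark rod between r .104 and .124 at z .151
    gf=T.im.astype(np.float32); pts=[]
    for r in np.arange(.104,.125,.002):
        t=np.arange(-.012,.012,.0003);a=np.radians(h)
        P=np.c_[c[0]+r*np.cos(a)-t*np.sin(a),c[1]+r*np.sin(a)+t*np.cos(a),np.full(len(t),.151)]
        uv=T.proj(P).astype(np.float32)
        p=cv2.remap(gf,uv[:,0].copy()[None],uv[:,1].copy()[None],cv2.INTER_LINEAR)[0]
        d=p[:,0]-p[:,2]  # red minus blue: bench warm, rod bluish
        w=np.clip(np.median(d)-4-d,0,None)
        if w.max()>3: pts.append((r,(w*t).sum()/w.sum()))
    pts=np.array(pts)
    if len(pts): print("rod offset mm",(pts[:,1]*1000).round(1),"-> heading",h+np.degrees((pts[:,1]/pts[:,0]).mean()))
    u,v=T.proj([[*c,.12]])[0].astype(int)
    if show: cv2.imwrite(show,cv2.resize(T.im[v-60:v+60,u-60:u+60],(600,600),interpolation=cv2.INTER_CUBIC)[:,:,::-1])
E
python3 - <<'E'
from meas import *
measure([-4,-3,-2,-1,0,1,2,4],[315,216],show="pics/z4.png")
E
```

```text
flange (array([ 0.47520496, -0.19230288,  0.0987825 ]), np.float64(0.0006544874619723862), 82) mouth [ 0.47576457 -0.19283205  0.04639244] ring [ 0.47549661 -0.19263565]
axis [ 0.4756644  -0.19269185] phi0 10.084762221565297 res mm 0.24081474759398075
knob (array([ 0.56715248, -0.0769109 ,  0.01257496]), np.float64(0.00024612087571680187), 50) r 0.14756454551923157 heading 51.68482825566 ring 41.6000660340947
rod offset mm [ 0.1 -0.   0.2  0.1 -0.  -0.1 -0.2 -0.2 -0.1 -0.1 -0.1] -> heading 51.66831571887437
```

View pics/z4.png

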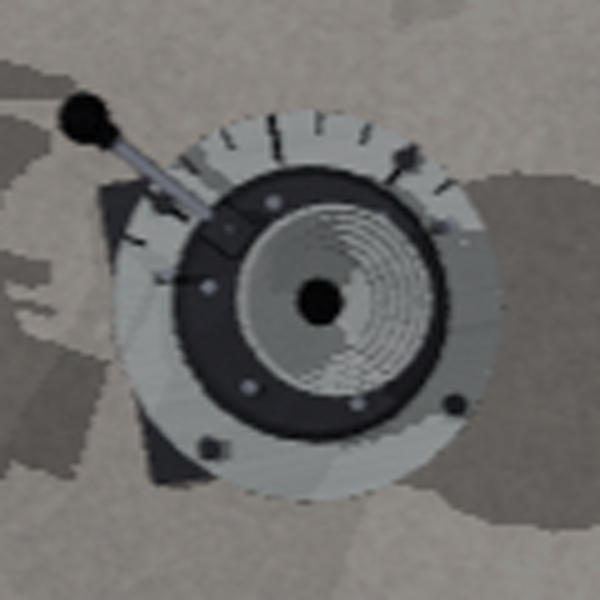

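Run:
```python
from wp import *
p=ctrl.get_obs()["ee_pos"]; print(p)
print(P(52,.055), (P(52,.055)-p[:2])*1000)
```

```text
[ 0.48434616 -0.45201022  0.31355422]
[ 0.58799468 -0.13850418] [103.64851889 313.50604247]
```

Call:
{"fn": "jog_arm", "kwargs": {"moves": [[[20,35,0],[0,0,0],0],[[40,70,0],[0,0,0],0],[[60,105,0],[0,0,0],0],[[75,140,0],[0,0,0],0],[[90,175,0],[0,0,0],0]]}}

```text
time_s: 8.72
ee_pos: [0.5783, -0.2706, 0.3142]
eef_rot: [-3.141, -0.0, 0.891]
force: [-0.3, -0.0, -0.0]
grip_width: 0.0007
```

Call:
{"fn": "jog_arm", "kwargs": {"moves": [[[10,35,0],[0,0,0],0],[[20,70,0],[0,0,0],0],[[26,105,0],[0,0,-0.1],0],[[26,122,0],[0,0,0.1],0],[[26,122,-20],[0,0,0.2],0]]}}

```text
time_s: 9.13
ee_pos: [0.6049, -0.1469, 0.298]
eef_rot: [3.137, -0.003, 0.913]
force: [0.3, -0.9, 0.7]
grip_width: 0.0003
```

Call:
{"fn": "jog_arm", "kwargs": {"moves": [[[0,0,-35],[0,0,0],0],[[0,0,-70],[0,0,0],0],[[0,0,-105],[0,0,0],0],[[-4,3,-140],[0,0,0],0],[[-10,5,-160],[0,0,0],0]]}}

```text
time_s: 9.55
ee_pos: [0.5921, -0.1448, 0.1302]
eef_rot: [-3.137, 0.001, 0.908]
force: [0.4, -0.1, -0.5]
grip_width: 0.0003
```

Call:
{"fn": "jog_arm", "kwargs": {"moves": [[[0,0,0],[0,0,0],0],[[0,0,0],[0,0,0],0],[[0,0,0],[0,0,0],0]]}}

```text
time_s: 9.8
ee_pos: [0.5946, -0.1462, 0.1365]
eef_rot: [3.139, -0.001, 0.908]
force: [0.3, 0.3, -0.2]
grip_width: 0.0004
```

Run:
```python
from wp import *
o=ctrl.get_obs();p=o["ee_pos"]; print(p,np.degrees(o["eef_rot"]))
for th,of in((51.7,.022),(51.7,.0165),(53,.0165),(54,.0165),(55,.0165),(55.2,.0165)): print(th,of,(P(th,of)-p[:2])*1000,(th-.7-np.degrees(o["eef_rot"][2]))/5)
```

```text
[ 0.59463257 -0.14619371  0.13649999] [ 1.79868078e+02 -6.24566173e-02  5.20260099e+01]
51.7 0.022 [-32.25223605  27.55352481] -0.2052019798640984
51.7 0.0165 [-36.56850609  30.96230949] -0.2052019798640984
53 0.0165 [-38.35179926  32.81093925] 0.05479802013590103
54 0.0165 [-39.7518391   34.20515672] 0.254798020135901
55 0.0165 [-41.17599817  35.57472777] 0.45479802013590104
55.2 0.0165 [-41.46368624  35.84564757] 0.4947980201359016
```

Call:
{"fn": "jog_arm", "kwargs": {"moves": [[[-10,9,-1],[0,0,0],0],[[-20,17,-2],[0,0,0],0],[[-28,24,-2],[0,0,0],0],[[-32,27.5,-2],[0,0,0],0],[[-32,27.5,-2],[0,0,0],0]]}}

```text
time_s: 10.22
ee_pos: [0.5621, -0.1184, 0.1343]
eef_rot: [3.139, -0.001, 0.908]
force: [0.6, 0.5, 0.1]
grip_width: 0.0005
```

Call:
{"fn": "jog_arm", "kwargs": {"moves": [[[0,0,0],[0,0,0],0],[[0,0,0],[0,0,0],0],[[0,0,0],[0,0,0],0]]}}

```text
time_s: 10.47
ee_pos: [0.562, -0.1191, 0.1327]
eef_rot: [3.141, -0.0, 0.908]
force: [0.1, -0.3, -0.3]
grip_width: 0.0006
```

Run:
```python
from wp import *
o=ctrl.get_obs();p=o["ee_pos"]; print(p,np.degrees(o["eef_rot"]),o["force"])
for th in(51.7,53,54,55,55.2): print(th,(P(th)-p[:2])*1000,(th-.7-np.degrees(o["eef_rot"][2]))/5)
```

```text
[ 0.56201773 -0.11909443  0.13265787] [ 1.79976472e+02 -8.73766578e-03  5.19960456e+01] [ 0.09141663 -0.25693629 -0.34144008]
51.7 [-3.95367165  3.86303438] -0.19920911681360706
53 [-5.73696482  5.71166415] 0.060790883186392364
54 [-7.13700466  7.10588161] 0.2607908831863924
55 [-8.56116372  8.47545266] 0.4607908831863924
55.2 [-8.84885179  8.74637246] 0.500790883186393
```

Call:
{"fn": "jog_arm", "kwargs": {"moves": [[[-3,3,0],[0,0,0],0],[[-4.5,4.5,0],[0,0,0],0],[[-5.7,5.7,0],[0,0,0.1],0],[[-7.1,7.1,0],[0,0,0.3],0],[[-8,8,0],[0,0,0.4],0]]}}

```text
time_s: 10.88
ee_pos: [0.5535, -0.1108, 0.1324]
eef_rot: [3.141, 0.0, 0.944]
force: [1.5, -3.4, -1.9]
grip_width: 0.0005
```

Call:
{"fn": "jog_arm", "kwargs": {"moves": [[[0,0,0],[0,0,0],0],[[0,0,0],[0,0,0],0],[[0,0,0],[0,0,0],0]]}}

```text
time_s: 11.13
ee_pos: [0.5536, -0.1106, 0.1325]
eef_rot: [-3.141, -0.0, 0.943]
force: [0.3, -1.4, -1.3]
grip_width: 0.0008
```

Run:
```python
from wp import *
o=ctrl.get_obs();p=o["ee_pos"]; print(p,np.degrees(o["eef_rot"]),o["force"],th_of(p))
for th in(54.8,55,55.2,55.4): print(th,(P(th)-p[:2])*1000)
```

```text
[ 0.55357361 -0.11056     0.13246671] [-1.79982458e+02 -1.09673249e-02  5.40107873e+01] [ 0.27114377 -1.38653646 -1.27851733] 54.96829318921808
54.8 [ 0.16969548 -0.33090643]
55 [-0.11704516 -0.05898407]
55.2 [-0.40473323  0.21193573]
55.4 [-0.69336523  0.48184965]
```

Call:
{"fn": "jog_arm", "kwargs": {"moves": [[[-0.3,0.2,0],[0,0,0],0],[[-0.3,0.2,0],[0,0,0],0],[[-0.3,0.2,0],[0,0,0],0]]}}

```text
time_s: 11.38
ee_pos: [0.5534, -0.1105, 0.1325]
eef_rot: [3.141, -0.0, 0.943]
force: [2.4, -1.7, -0.3]
grip_width: 0.0006
```

Call:
{"fn": "jog_arm", "kwargs": {"moves": [[[8,-6,0],[0,0,0],0],[[20,-14,0],[0,0,0],0],[[38,-26,10],[0,0,0],0],[[42,-29,40],[0,0,0],0],[[42,-29,80],[0,0,0],0]]}}

```text
time_s: 11.8
ee_pos: [0.5947, -0.1397, 0.2102]
eef_rot: [-3.135, 0.002, 0.942]
force: [-0.1, 0.7, 0.2]
grip_width: 0.0005
```

Call:
{"fn": "jog_arm", "kwargs": {"moves": [[[0,0,40],[0,0,0],0],[[0,-20,80],[0,0,0],0],[[0,-50,100],[0,0,0],0],[[-10,-90,100],[0,0,0],0],[[-20,-130,100],[0,0,0],0]]}}

```text
time_s: 12.22
ee_pos: [0.5753, -0.2703, 0.3141]
eef_rot: [3.139, -0.001, 0.945]
force: [0.2, 1.0, -1.2]
grip_width: 0.0006
```

Call:
{"fn": "jog_arm", "kwargs": {"moves": [[[-15,-35,0],[0,0,0],0],[[-30,-70,0],[0,0,0],0],[[-50,-105,0],[0,0,0],0],[[-70,-140,0],[0,0,0],0],[[-90,-170,0],[0,0,0],0]]}}

```text
time_s: 12.63
ee_pos: [0.4839, -0.4412, 0.3121]
eef_rot: [-3.141, -0.0, 0.942]
force: [0.9, 0.3, -0.8]
grip_width: 0.0007
```

Run:
```python
from meas import *
T=Cam("top");k=T.proj([[.5603,-.0714,.151]])[0];print(k)
measure([-4,-3,-2,-1,0,1,2,4],k,show="pics/z5.png")
measure([-4,-3,-2,-1,0,1,2],k)
```

```text
[312.1946361  218.05322627]
flange (array([ 0.47519044, -0.19239433,  0.09877617]), np.float64(0.0005807068648300898), 76) mouth [ 0.47577876 -0.19285368  0.04646328] ring [ 0.47549816 -0.19261027]
axis [ 0.47553758 -0.19274229] phi0 10.155559669407914 res mm 0.2312055238157496
knob (array([ 0.56081002, -0.0720814 ,  0.01257327]), np.float64(0.0003619593548210998), 50) r 0.14775127739299498 heading 54.75070846893324 ring 44.595148799525326
rod offset mm [0.7 0.4 0.6 0.6 0.5 0.9 0.6 0.2 0.3 0.2 0.4] -> heading 54.99553407514744
flange (array([ 0.47521875, -0.19245862,  0.09878063]), np.float64(0.0005765591334132014), 77) mouth [ 0.47575599 -0.19284177  0.04645473] ring [ 0.47551991 -0.19267913]
axis [ 0.47546882 -0.19298825] phi0 10.30047608384517 res mm 0.23652426034422772
knob (array([ 0.56099307, -0.07198766,  0.01253989]), np.float64(0.00041100611293474337), 50) r 0.14817401453005974 heading 54.74700174773045 ring 44.44652566388528
rod offset mm [0.7 0.6 0.7 0.6 0.6 1.  0.8 0.3 0.3 0.4 0.5] -> heading 55.05097542429968
```

View pics/z5.png

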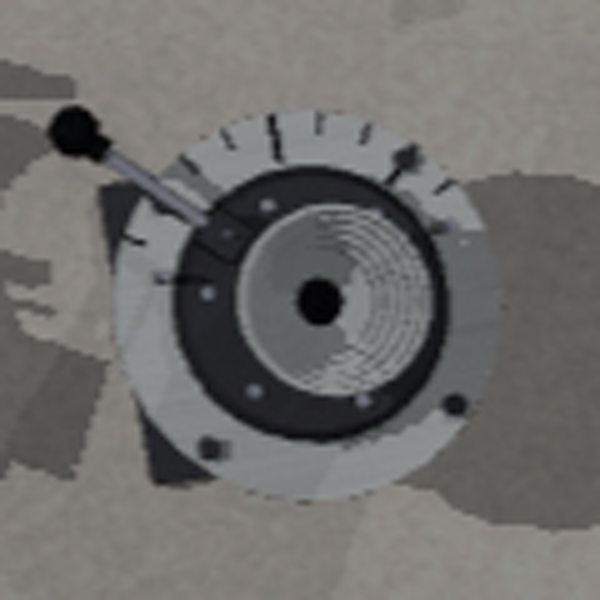

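Run:
```python
from wp import *
T=Cam("top");S=Cam("side")
for n,c in(("top",T),("side",S)):
    o=cv2.imread(f"pics/{n}0.png").astype(int); d=np.abs(o-c.im[:,:,::-1]).max(2)
    cv2.imwrite(f"pics/d{n}.png",np.hstack([np.clip(d*3,0,255).astype(np.uint8)])); cv2.imwrite(f"pics/{n}6.png",c.im[:,:,::-1])
g=S.im.max(2)
for th in (54,55.1,56): print(th,S.proj([*(A+.148*np.array([np.cos(np.radians(th)),np.sin(np.radians(th))])),.151]))
u,v=S.proj([*(A+.148*np.array([np.cos(np.radians(55)),np.sin(np.radians(55))])),.151])[0].astype(int)
m=(g[v-12:v+5,u-10:u+11]<75); yy,xx=np.nonzero(m); print("side knob",xx.mean()+u-10,yy.mean()+v-12,m.sum())
print(ctrl.get_obs()["force"],ctrl.get_obs()["ee_pos"])
```

```text
54 [[291.69032531 217.03052369]]
55.1 [[290.65756325 217.09876875]]
56 [[289.81408599 217.16579859]]
side knob 290.0 213.0 357
[ 0.50068592 -0.12800768  0.74977508] [ 0.48553272 -0.43902277  0.3123017 ]
```

View pics/dtop.png

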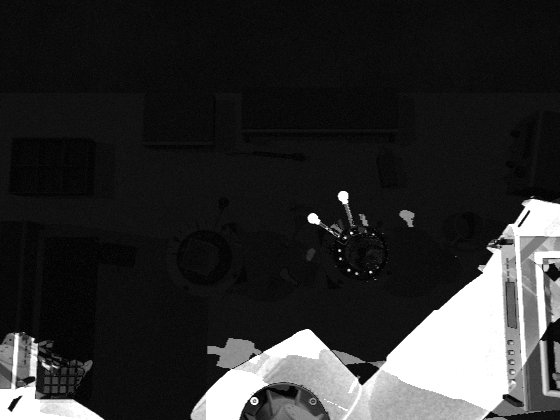

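View pics/side6.png

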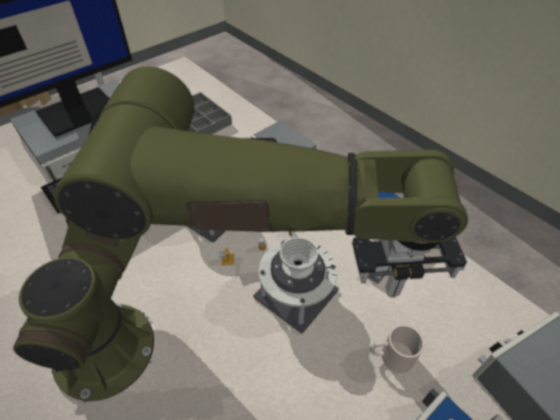

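Run:
```python
from wp import *
c=np.array([.47572,-.1929])
T=Cam("top")
now=T.im.copy(); old=cv2.imread("pics/top0.png")[:,:,::-1].copy(); mid=cv2.imread("pics/top4.png")[:,:,::-1].copy()
for nm,im,ks in(("old",old,[-4,-3,-2,1,2,3,4]),("mid",mid,[-4,-3,-2,-1,0,1,2,4]),("now",now,[-4,-3,-2,-1,0,1,2,4])):
    T.im=im; M=marks(T,c,np.radians(10.15),ks); a=np.degrees(np.arctan2(M[:,2]-c[1],M[:,1]-c[0]))-15*M[:,0]
    print(nm,"phi0 by mark",[(k,round(float(a[M[:,0]==k].mean()),2)) for k in ks],"mean",np.mean([a[M[:,0]==k].mean() for k in ks]))
    g0={"old":[.6173,-.1491],"mid":[.5671,-.0769],"now":[.5609,-.0720]}[nm]; g=np.array([*g0,.151])
    h=np.degrees(np.arctan2(g[1]-c[1],g[0]-c[0]))
    for s in(110,120,130):
        q=edgecirc(T,g,.151,.013,1,w=.005,fix=False,arc=np.arange(h-s,h+s,4)); print("  knob",s,np.degrees(np.arctan2(q[0][1]-c[1],q[0][0]-c[0])),np.hypot(*(q[0][:2]-c)))
    # neck+ball darkness: centroid of dark along tangential at each r .122-.160
    m=[]
    for r in np.arange(.104,.160,.002):
        t=np.arange(-.018,.018,.0002);a_=np.radians(h)
        P_=np.c_[c[0]+r*np.cos(a_)-t*np.sin(a_),c[1]+r*np.sin(a_)+t*np.cos(a_),np.full(len(t),.151)]
        uv=T.proj(P_).astype(np.float32); p=cv2.remap(im.max(2).astype(np.float32),uv[:,0].copy()[None],uv[:,1].copy()[None],cv2.INTER_LINEAR)[0]
        w=np.clip(75-p,0,None)
        if r>.126: m.append(np.degrees((w*t).sum()/w.sum()/r))
    print("  dark centroid heading",h+np.mean(m),np.round(m,2))
```

```text
old phi0 by mark [(-4, 10.2), (-3, 10.0), (-2, 10.22), (1, 10.31), (2, 10.08), (3, 10.04), (4, 10.17)] mean 10.144424552940164
  knob 110 17.213537508849978 0.14882993561492355
  knob 120 17.26520089711893 0.14893795075111457
  knob 130 17.243632848767977 0.1487159595913812
  dark centroid heading 17.168934282772014 [-0.45  0.07  0.04  0.01  0.1   0.24  0.19  0.22  0.06 -0.05  0.01 -0.06
 -0.21 -0.11 -0.13 -0.14 -0.14]
mid phi0 by mark [(-4, 10.2), (-3, 9.98), (-2, 10.21), (-1, 10.32), (0, 10.3), (1, 10.31), (2, 9.91), (4, 10.2)] mean 10.178776000982955
  knob 110 51.64026531199106 0.14771925590526994
  knob 120 51.67034749342775 0.14765372620121006
  knob 130 51.66160323064979 0.14760804864560398
  dark centroid heading 51.6345439028841 [-0.06 -0.09 -0.03 -0.2   0.    0.13  0.11  0.06 -0.17 -0.13 -0.17 -0.17
 -0.17 -0.15 -0.32 -0.36 -0.6 ]
now phi0 by mark [(-4, 10.21), (-3, 9.98), (-2, 10.21), (-1, 10.32), (0, 10.29), (1, 10.29), (2, 10.45), (4, 10.25)] mean 10.24824756309839
  knob 110 54.84335851535715 0.1480991596131619
  knob 120 54.7911587007471 0.14784381324641052
  knob 130 54.83368746538404 0.14813102280040752
  dark centroid heading 55.01318397057202 [ 0.8   0.08  0.04  0.1   0.17  0.35  0.26  0.09  0.22  0.25  0.07  0.09
  0.13 -0.01  0.18  0.29 -0.08]
```

Run:
```python
from station import ctrl
print(ctrl.hand_in(), ctrl.get_obs()["time_s"])
```

```text
the job is handed in; nothing more can be done
the job is handed in; nothing more can be done
```

I pushed the round-horn feed's lever anticlockwise from about +7° to the +45 mark with the closed fingertips, and the job is handed in. It took two short pushes on the outer rod, with a measurement between them. I then backed off, lifted clear and handed in after about 13 s of robot time.

**Lever angle:** in the last top view the lever's heading is 54.8 to 55.0°. The +45 mark is at about 55.2°, so the rod lies 0.2 to 0.4° short of the mark's middle. That is about 0.3 to 0.6 mm on a 4 mm wide mark.

**Spread in the estimates:** the knob gave 54.8°, the rod line 55.0° and the finger pose about 55.1°. The mark's position carries about ±0.1 to 0.2° of its own. I did not push again to chase the remaining difference.

**Everything else:** axis and marks show the stand unmoved to within about 0.3 mm. Comparing top views before and after, only the ring and lever, the arm and their shadows changed. The parts of the bench behind the arm could not be compared. The wrist force reading stayed at about 5 N or less.

**Checks that failed or disagreed:** the arm hid the knob in the last side view, so that independent check failed. At the start the two cameras put the knob's height at 148 mm, against 151 mm in the task text.

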